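Unlock the parts case and present its shackle at the tag reader

ROBOT

A 6-joint arm with a two-finger parallel gripper is mounted at the origin on the work surface. World frame = base frame: x ahead of the robot, y to its left, z up, the work surface at z = 0. Lengths are in mm, angles in degrees, forces in N, time in s.
With the tool pointing down it reaches from about 350 to 975 mm from the base axis. Payload 4.9 kg.
Tool frame: the origin (TCP) lies at the very end of the fingers, on their centre line; the grasp point (between the pads) lies 19 mm behind it (manip.pinch_z is the distance from the TCP to the grasp point, in mm); z points along the fingers, y is the line along which they close (so a half turn about z gives the same grasp; the last joint's range is limited). The gripper opens to 85 mm and grips with 20 to 120 N. Pads are 22 mm wide; open, the fingers measure 114 mm over their backs; the gripper's body (76 mm by 85 mm) begins 54 mm behind the grasp point. The pads swing forward as they close: fully open they stand 13 mm farther back than shut.
Start: joints at [68.182, 3.019, 92.412, -0, 84.569, -6.818], TCP at [161.753, 603.687, 231.304] pointing down, gripper open.
Joint ranges: [-172.51, 172.51], [-57.92, 126.97], [3.15, 148.05], [-58.71, 238.71], [5.1, 150.11], [-179.66, 179.66]. Speed limits (degrees/s): [147.25, 147.25, 180, 180, 180, 180].

INTERFACE

Orientations are given as [roll, pitch, yaw] about the fixed x, y, z axes, in that order (R = Rz(yaw) Ry(pitch) Rx(roll)).
In Python, from workcell import manip gives the robot as it stands. Calls block until the motion is done:
- manip.goto(position, orientation): joint-space move of the TCP to a pose.
- manip.move_linear(position, attitude=None, v=150): straight line of the TCP; attitude=None keeps the orientation; v is the mean speed in mm/s.
- manip.goto_joints(angles): joint-space move.
- manip.gripper_to(opening, grip_force=None): opening from 0.0 (shut) to 1.0 (fully open); grip_force is the grip in N (None keeps the last); returns when the fingers have stopped.
- manip.hold(seconds).
- manip.ik(position, orientation): joint angles nearest the present ones, or None.
- manip.get_obs(): the state.
- manip.get_image(name): name is "side" or "top"; returns the picture (420x560x3 uint8, red, green, blue); there is no depth.
- manip.camera_info(name): a dict with "intrinsics" (3x3 intrinsics, pixels), "view" (4x4, takes a point from world to camera coordinates). Camera axes: x right, y down, z forward; pixel columns grow to the right and rows downward; lengths in mm; the calibration is good to about 2 mm. A picture is of the moment at which its call begins. camera_info takes no time and is no camera call.
A pose or a line that the arm cannot do raises manip.IKError and nothing moves.
- manip.close_job(): hands the job in; it is judged then, once.
The state is a dict: "clock": time; "q": joint angles; "qvel": joint speeds; "joint_torque": joint torques, N m; "tool_pos": TCP position; "tool_rot": TCP orientation; "wrist_force": force on the tool from outside, world axes, zero at the start; "ft_torque": the same for the moment, N m; "opening": opening from 0.0 (shut) to 1.0 (fully open); "grip_force": force on a finger pad.
Only numpy, scipy, OpenCV 4.12 (cv2) and the standard library are available. Lean on these libraries where they do the work, as an engineer would, in place of code of your own. Each camera call takes 0.05 s, during which the arm holds its last target. There are 200 camera calls.

TASK

The steel parts case on the lab bench is held shut by a combination lock. Turn the lock's dial clockwise, feeling its clicks, until its pointed nose settles at the double mark beside the shackle, then pull the U-shaped shackle straight up and right out of the lock (do not force it while the dial is elsewhere) and present it at the tag reader: hold it upright, legs down and still, about 5 cm clear above the middle of the reader's round window. Finish while still holding it there in the gripper, and leave the other things on the bench where they are.

Things in the scene. Friction and masses are not known exactly. Their poses are not given: they have to be found in the camera images.
- lock: Grey combination lock, fixed to the bench: housing 166 x 92 mm, flat top (the deck) 34 mm high. Origin on the bench under the dial's axis; x points along the housing from dial to shackle and on to the dark steel case fixed to it (90 x 100 mm, 52 mm high, starting 125 mm from the dial axis); z up. A 3 mm steel hasp strap lies on the deck round the shackle's outer leg.
- dial (a joint): Turn of the dial, rad, counter-clockwise from above positive; 0 = nose at the double mark (open). Ten notches, every 0.628 rad; let go, it springs into the nearest notch; 0.1 to 0.2 N m passes one. Starts two to four notches counter-clockwise of the mark (1.26 to 2.51), rarely poised between two. Stops at -0.9 and 3.6. A hidden cam holds the shackle down unless the dial is within about 0.2 of 0.
- dial_grip (a point): Middle of the dial's grip bar, on the vertical dial axis, 60 mm above the bench (26 mm above the deck). The black dial is a disc 50 mm across, its top 13 mm above the deck, carrying an upright bar 12 mm thick and 42 mm long, top 39 mm above the deck. Grip the bar across its thickness. x axis: along the bar towards its nose.
- dial_nose (a point): The pointed end of the grip bar, 21 mm from the dial axis (the other end is blunt), 60 mm above the bench.
- lock_mark (a point): The double mark: two short raised ribs on the deck between the dial and the shackle, 35 mm from the dial axis along the lock's x.
- shackle: Loose bright steel U standing legs-down in two holes of the lock, 100 to 200 g. Round bar 9 mm thick; legs 40 mm apart along its x; crossbar axis 63 mm above the legs' lower ends. Origin midway between these ends; z up along the legs. Starts 82 mm from the dial axis along the lock's x, ends 5 mm above the bench, x parallel to the lock's x. Clear of the deck after 29 mm of lift.
- shackle_bar (a point): Middle of the shackle's crossbar, on its axis: 68 mm above the bench, 34 mm above the deck at the start; 31 mm free between the legs. At the foot of the leg next to the dial a tongue 9 mm wide, 8 mm high reaches to 50 mm from the origin along the shackle's -x; it comes out with the leg through a slot in the deck.
- reader: Grey tag reader, fixed: box 110 x 110 mm, 28 mm high, with a round window 58 mm across in its top. Origin on the bench under its centre.
- reader_window (a point): Centre of the reader's round window, 29 mm above the bench.
- motor: Bystander: small square motor 42 x 42 mm, 40 mm high with a 22 mm shaft on top. Origin under its centre.
- gear: Bystander: small printed gear 35 mm across, 18 mm high. Origin under its centre.
- mug: Bystander: white mug 80 mm across, 90 mm high.
- glue: Bystander: white glue bottle 36 mm across, 100 mm high.
- jar: Bystander: small jar 52 mm across, 50 mm high.
- caliper: Bystander: caliper lying flat, 210 mm long along its x, 14 mm high.

How it is judged:
By the outcome, as a careful person would: the job done as asked, in the order asked, and still so for the second after the job is handed in, while the arm keeps its last pose, push and grip.
It also fails if it takes over 67 s, if anything falls off the work surface, if the arm or the gripper's body presses on something with over 40 N, if the wrist force passes 120 N, or if a joint passes its speed limit or range.

## Working session

There is one attempt and no reset: what is moved stays moved. The work goes in short steps, each a Python script; the robot and the scene stay as the last script left them, time stands still between calls to the robot, and variables do not carry over. Pictures are saved under pics/ and viewed, at most 10 in all, crops included, and the job is handed in when it is done.

```bash
mkdir -p pics; ls
python3 - <<'E'
from workcell import manip
import cv2,numpy as np
for n in("top","side"):
    im=manip.get_image(n); cv2.imwrite(f"pics/{n}0.png",im[:,:,::-1])
    c=manip.camera_info(n); print(c["intrinsics"]); print(np.round(c["view"],3))
o=manip.get_obs(); print(o["clock"],o["tool_rot"],manip.pinch_z)
E
```

```text
pics
workcell.py
[[477.27284947   0.         279.8934458 ]
 [  0.         477.27284947 204.45461877]
 [  0.           0.           1.        ]]
[[-1.000000e-02 -1.000000e+00 -3.000000e-03  3.329700e+01]
 [-9.960000e-01  1.100000e-02 -8.700000e-02  5.032020e+02]
 [ 8.700000e-02  2.000000e-03 -9.960000e-01  1.210438e+03]
 [ 0.000000e+00  0.000000e+00  0.000000e+00  1.000000e+00]]
[[486.43057067   0.         279.99140817]
 [  0.         486.43057067 206.4372467 ]
 [  0.           0.           1.        ]]
[[ 6.890000e-01 -7.250000e-01  1.400000e-02 -3.294950e+02]
 [-4.980000e-01 -4.870000e-01 -7.180000e-01  3.232980e+02]
 [ 5.270000e-01  4.880000e-01 -6.960000e-01  1.240382e+03]
 [ 0.000000e+00  0.000000e+00  0.000000e+00  1.000000e+00]]
0.1 [-1.79894018e+02 -1.27716650e-02  1.64998731e+02] 18.700000000000003
```

View pics/top0.png

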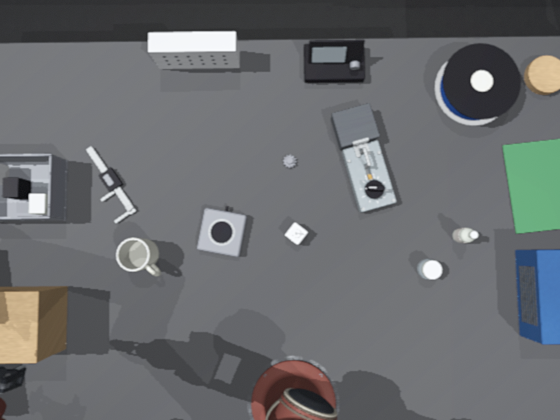

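View pics/side0.png

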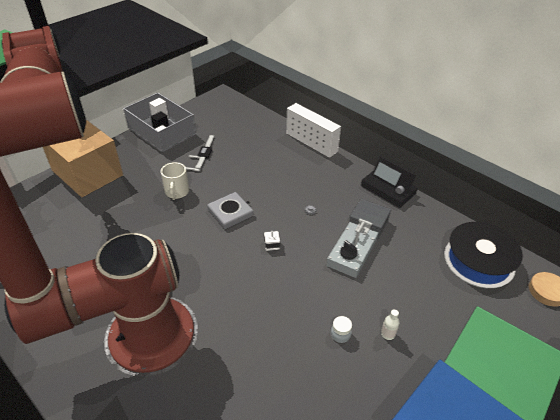

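The top view shows the lock at about (370,175) with its dial at (374,189), the case at (355,126), and the reader window at (222,232). The motor is at (296,233) and the gear at (290,161). I'll enlarge the lock in both views.

Run:
```python
import cv2,numpy as np
a=cv2.imread("pics/top0.png")[98:218,325:405]; b=cv2.imread("pics/side0.png")[195:285,320:400]
a=cv2.resize(a,None,fx=5,fy=5,interpolation=cv2.INTER_CUBIC);b=cv2.resize(b,None,fx=5,fy=5,interpolation=cv2.INTER_CUBIC)
out=np.zeros((600,800,3),np.uint8);out[:600,:400]=a;out[:450,400:]=b
cv2.imwrite("pics/crop0.png",out)
```

```text
(no output)
```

View pics/crop0.png

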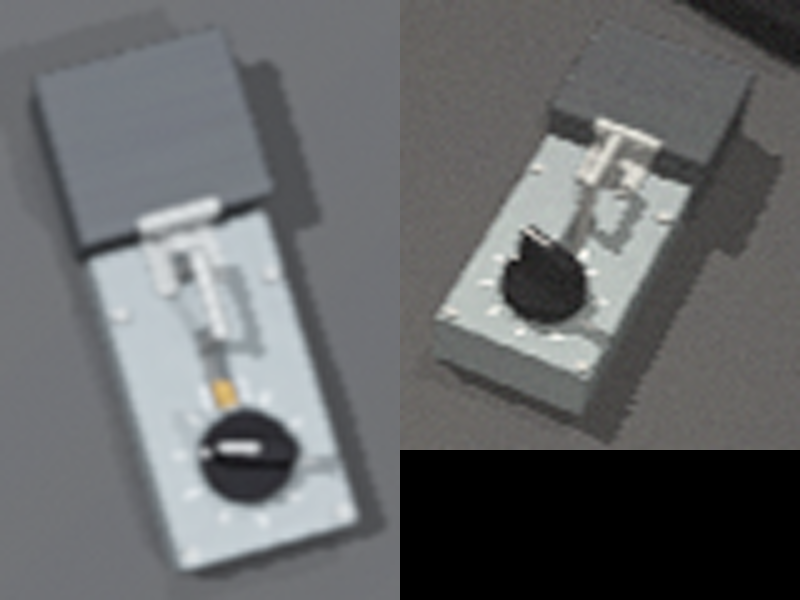

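The crop shows the dial's white stripe and nose pointing left, the gold mark at (225,392), and the shackle crossbar from about (203,250) to (220,335). Next I'll measure these.

```bash
cat > h.py <<'E'
from workcell import manip
import cv2,numpy as np
def ray(n,p,z):
    c=manip.camera_info(n);V=np.array(c["view"]);R,t=V[:3,:3],V[:3,3]
    o=-R.T@t;p=np.atleast_2d(np.asarray(p,float))
    d=np.c_[p,np.ones(len(p))]@np.linalg.inv(c["intrinsics"]).T@R
    return o+d*((z-o[2])/d[:,2])[:,None]
def blob(m,near):
    cs,_=cv2.findContours(m.astype(np.uint8),cv2.RETR_EXTERNAL,cv2.CHAIN_APPROX_NONE)
    cs=[c for c in cs if cv2.contourArea(c)>3]
    return min(cs,key=lambda c:np.hypot(*(c[:,0].mean(0)-near)))
E
python3 - <<'E'
from h import *
def corners(c):return cv2.boxPoints(cv2.minAreaRect(c))
t=cv2.imread("pics/top0.png");s=cv2.imread("pics/side0.png")
for p in [(350,175),(385,195),(374,189),(371,187),(222,215),(222,232),(205,232),(355,120),(365,155)]: print(p,t[p[1],p[0]])
g=t.astype(int); br=g.max(2)
deck=cv2.morphologyEx(((br>140)).astype(np.uint8),cv2.MORPH_CLOSE,np.ones((15,15)))
c=blob(deck,(370,175)); b=corners(c); print("deck",b, ray("top",b,34).round(1)[:,:2].tolist())
# manual corners from the crop
mp=np.array([[180,570],[357,519],[265,212],[90,258]])/5+[325,98]-.4
print("man",ray("top",mp,34).round(1)[:,:2].tolist())
sp=np.array([[437-400,320],[582-400,381],[690-400,183]])/5+[320,195]-.4
print("side man L,R near, far R",ray("side",sp,34).round(1)[:,:2].tolist())
for n,im,nr in(("top",t,(374,189)),("side",s,(348,250))):
    m=(im.max(2)<62);c=blob(m,nr);e=cv2.fitEllipse(c);print(n,"dial",cv2.contourArea(c),e,ray(n,[e[0]],47).round(1))
for n,im,nr in(("top",t,(222,232)),("side",s,(230,207))):
    m=(im.max(2)<62);c=blob(m,nr);e=cv2.fitEllipse(c);print(n,"win",cv2.contourArea(c),e,ray(n,[e[0]],29).round(1))
f=lambda P:np.array(P)/5+[325,98]-.4
print("stripe",ray("top",f([[205,453],[220,447],[260,449],[298,462]]),73).round(1).tolist())
print("bar",ray("top",f([[205,250],[221,335]]),72).round(1).tolist())
print("mark",ray("top",f([[225,392]]),36).round(1).tolist())
fs=lambda P:(np.array(P)-[400,0])/5+[320,195]-.4
print("side bar stripe",ray("side",fs([[527,232],[548,243]]),73).round(1).tolist())
E
```

```text
(350, 175) [165 159 150]
(385, 195) [195 191 182]
(374, 189) [69 64 64]
(371, 187) [213 210 208]
(222, 215) [200 193 189]
(222, 232) [68 61 61]
(205, 232) [201 193 189]
(355, 120) [131 123 118]
(365, 155) [210 207 203]
deck [[340.2144  143.97353]
 [376.0328  133.36067]
 [396.32034 201.83104]
 [360.50192 212.4439 ]] [[657.7, -129.5], [684.5, -222.7], [506.0, -269.6], [479.8, -177.4]]
man [[482.0, -177.7], [507.2, -268.8], [667.1, -226.3], [643.9, -135.3]]
side man L,R near, far R [[480.4, -181.5], [502.8, -267.4], [668.8, -222.6]]
top dial 160.5 ((374.1347961425781, 189.2451629638672), (15.642077445983887, 16.093294143676758), 71.31316375732422) [[ 537.5 -211.3   47. ]]
side dial 180.0 ((348.3352966308594, 251.25279235839844), (14.670093536376953, 16.312698364257812), 138.07046508789062) [[ 534.7 -214.    47. ]]
top win 19.5 ((115.06209564208984, 177.13931274414062), (5.2627763748168945, 21.689552307128906), 145.15802001953125) [[578.2 453.   29. ]]
side win 132.0 ((229.5167236328125, 206.2295379638672), (10.773072242736816, 15.87044906616211), 85.0177993774414) [[434.2 178.6  29. ]]
stripe [[537.3, -185.1, 73.0], [540.2, -192.6, 73.0], [539.0, -212.4, 73.0], [532.3, -231.1, 73.0]]
bar [[639.6, -187.9, 72.0], [596.6, -194.8, 72.0]]
mark [[573.1, -202.8, 36.0]]
side bar stripe [[538.6, -195.4, 73.0], [540.3, -209.0, 73.0]]
```

Lock yaw is about 14.8°, the dial axis about (536.5,-212.3), and the nose yaw about 87°, which is two notches counter-clockwise. Now I'll measure the window properly and grip the dial.

Run:
```python
from h import *
for n,p,r in(("top",(222,232),18),("side",(230,207),14)):
    im=cv2.imread(f"pics/{n}0.png");m=np.zeros(im.shape[:2],np.uint8);cv2.circle(m,p,r,1,-1)
    c=blob((im.max(2)<110)&(m>0),p);e=cv2.fitEllipse(c);print(n,cv2.contourArea(c),e,ray(n,[e[0]],29).round(1))
D=[536.5,-212.3]
manip.gripper_to(0.4,40)
manip.goto(D+[190],[180,0,86.8])
manip.move_linear(D+[80]);manip.move_linear(D+[51],v=50)
o=manip.get_obs();print(o["clock"],np.round(o["q"],1),o["wrist_force"].round(1) if hasattr(o["wrist_force"],"round") else o["wrist_force"])
manip.gripper_to(0,40);manip.hold(.2)
o=manip.get_obs();print(o["clock"],o["opening"],o["grip_force"],np.round(o["wrist_force"],1),np.round(o["ft_torque"],2),np.round(o["tool_pos"],1))
for n in("top","side"):cv2.imwrite(f"pics/{n}1.png",manip.get_image(n)[:,:,::-1])
a=cv2.imread("pics/top1.png")[98:218,325:405]; b=cv2.imread("pics/side1.png")[175:285,320:400]
out=np.zeros((600,800,3),np.uint8);out[:,:400]=cv2.resize(a,None,fx=5,fy=5);out[:550,400:]=cv2.resize(b,None,fx=5,fy=5)
cv2.imwrite("pics/crop1.png",out)
```

```text
top 308.5 ((221.12286376953125, 231.75453186035156), (19.716476440429688, 20.03293228149414), 42.638248443603516) [[434.5 178.9  29. ]]
side 150.5 ((229.57449340820312, 206.3702392578125), (11.298748970031738, 17.143646240234375), 84.85260009765625) [[433.9 178.   29. ]]
5.4167 [-29.    6.9 106.6  -0.   66.5 -25.8] [0.2 0.2 0.9]
5.9417 0.13284915613184375 42.75194048881531 [ 6.7 -0.1 -0.3] [ 0.02 -0.69  0.02] [ 537.5 -212.6   51.7]
```

View pics/crop1.png

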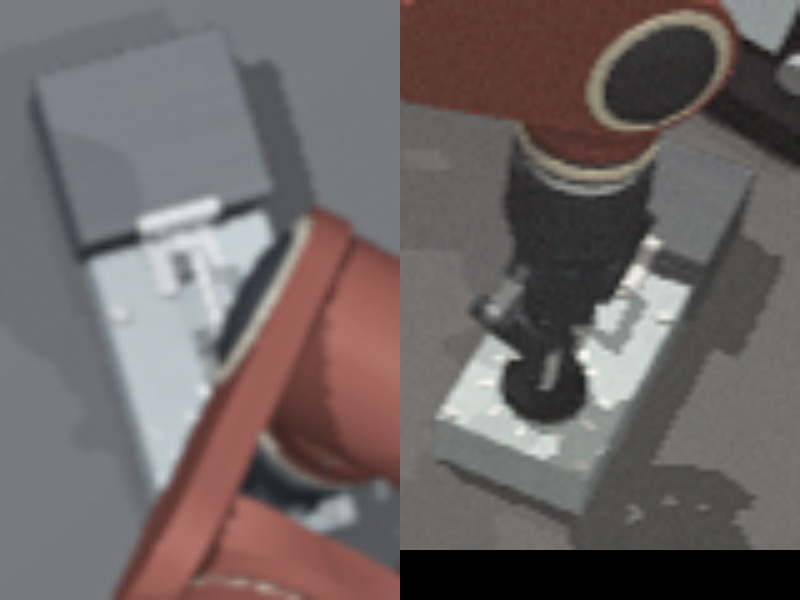

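The fingers are on the bar (11.3 mm) and the lateral reaction puts the axis about 1 mm further in +x. I'll turn the dial in small steps while watching the moment.

Run:
```python
from h import *
D=[537.6,-212.3,51]
for a in np.arange(86.8,14.7,-6):
    manip.move_linear(D,[180,0,a],v=60);manip.hold(.05)
    o=manip.get_obs();print(round(a,1),round(o["tool_rot"][2],1),np.round(o["wrist_force"],1),np.round(o["ft_torque"],2),round(o["opening"],3),np.round(o["tool_pos"][:2],1),round(o["clock"],2))
```

```text
86.8 86.8 [ 0.1 -0.1  4.7] [0.02 0.16 0.  ] 0.132 [ 537.7 -212.6] 6.34
80.8 80.8 [-0.2 -0.5  5.1] [-0.03  0.05  0.22] 0.13 [ 537.7 -212.6] 6.65
74.8 74.8 [0.3 0.5 5.2] [0.08 0.22 0.14] 0.129 [ 537.6 -212.6] 6.96
68.8 68.8 [-0.6 -0.   5.9] [ 0.16  0.17 -0.01] 0.13 [ 537.6 -212.5] 7.27
62.8 62.8 [-0.8  0.2  5.3] [ 0.03  0.25 -0.17] 0.13 [ 537.5 -212.4] 7.58
56.8 56.8 [-0.3  0.5  4.9] [ 0.04  0.23 -0.07] 0.125 [ 537.5 -212.4] 7.88
50.8 50.8 [-0.5  0.5  5.6] [0.13 0.18 0.03] 0.129 [ 537.5 -212.4] 8.19
44.8 44.8 [-0.7 -0.   6.2] [0.15 0.17 0.18] 0.129 [ 537.5 -212.5] 8.5
38.8 38.8 [-0.5 -0.2  5.7] [0.07 0.22 0.21] 0.127 [ 537.5 -212.4] 8.81
32.8 32.8 [-0.4  0.3  6. ] [ 0.13  0.19 -0.02] 0.128 [ 537.5 -212.4] 9.12
26.8 26.8 [-1.5 -0.   6.3] [ 0.11  0.2  -0.12] 0.133 [ 537.4 -212.3] 9.43
20.8 20.8 [-1.5  0.4  5.4] [ 0.16  0.24 -0.2 ] 0.128 [ 537.5 -212.3] 9.73
14.8 14.8 [-1.4  0.4  6.3] [0.23 0.23 0.04] 0.129 [ 537.4 -212.3] 10.04
```

The moment profile shows two clicks, at about 69° and 33°, and a rest at about 15°. I'll release, move aside and look.

Run:
```python
from h import *
D=[537.5,-212.4]
manip.gripper_to(0.4,40);manip.move_linear(D+[130])
manip.goto([480,-40,230],[180,0,14.8]);
for n in("top","side"):cv2.imwrite(f"pics/{n}2.png",manip.get_image(n)[:,:,::-1])
a=cv2.imread("pics/top2.png")[98:218,325:405]; b=cv2.imread("pics/side2.png")[175:285,320:400]
out=np.zeros((600,800,3),np.uint8);out[:,:400]=cv2.resize(a,None,fx=5,fy=5,interpolation=2);out[:550,400:]=cv2.resize(b,None,fx=5,fy=5,interpolation=2)
cv2.imwrite("pics/crop2.png",out);print(manip.get_obs()["clock"])
```

```text
12.0083
```

View pics/crop2.png

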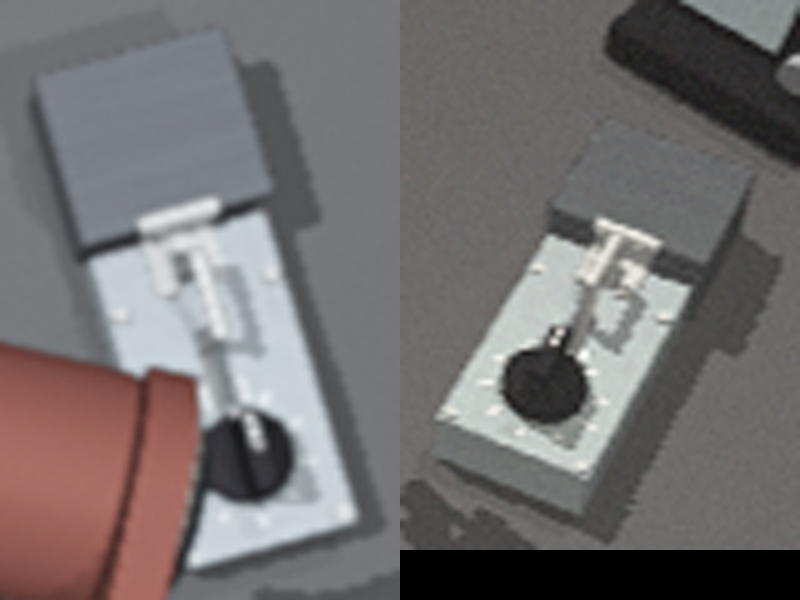

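The nose and its white stripe now point along the lock at the shackle, so the dial is at the double mark. Next I'll grip the shackle and lift it gently, guarding on force.

Run:
```python
from h import *
u=np.array([np.cos(np.radians(14.8)),np.sin(np.radians(14.8))])
S=np.array([537.5,-212.4])+82*u
A=[180,0,14.8]
manip.goto([*S,160],A);manip.move_linear([*S,80]);manip.move_linear([*S,49.5],v=50)
manip.gripper_to(0,30);manip.hold(.2)
def pr():
    o=manip.get_obs();print(round(o["clock"],2),np.round(o["wrist_force"],1),np.round(o["ft_torque"],2),round(o["opening"],3),round(o["grip_force"]),np.round(o["tool_pos"],1));return o
o=pr()
n=np.array([-u[1],u[0]]);d=(o["tool_pos"][:2]-S)@n
print("side shift",d)
S=S+n*np.clip(d,-3,3)
manip.move_linear([*S,49.5],A,v=20);manip.gripper_to(0,90);manip.hold(.2);pr()
for z in range(3,46,3):
    manip.move_linear([*S,49.5+z],v=40);o=pr()
    f=o["wrist_force"]
    if -f[2]>25 or np.hypot(f[0],f[1])>25: print("STOP");break
```

```text
14.86 [-0.2  0.1  2.6] [0.07 0.   0.  ] 0.088 29 [ 617.2 -191.6   50. ]
side shift -0.22909699907990608
15.53 [0.  0.2 5.2] [ 0.07 -0.01  0.01] 0.067 88 [ 617.3 -191.8   50.2]
15.78 [ 0.4 -0.1 -1.8] [-0.03  0.02 -0.03] 0.071 88 [ 616.  -191.4   51.4]
16.02 [-0.4  0.6 -0.5] [ 0.01  0.03 -0.02] 0.072 88 [ 616.7 -191.7   55.3]
16.27 [-0.  -0.1 -2.4] [ 0.01 -0.02  0.04] 0.068 88 [ 617.1 -191.8   58.9]
16.52 [-0.9 -0.1 -2.5] [-0.02  0.02  0.02] 0.069 88 [ 617.1 -191.8   61.9]
16.77 [ 0.2  0.6 -1.2] [ 0.02 -0.03  0.03] 0.067 88 [ 617.1 -191.8   64.8]
17.02 [-0.  -0.8 -1.4] [-0.03 -0.01 -0.02] 0.069 88 [ 617.  -191.8   67.8]
17.27 [-0.3 -0.4 -1.9] [-0.05  0.02  0.01] 0.072 88 [ 617.1 -191.8   70.9]
17.52 [ 0.6  0.1 -1.7] [-0.    0.    0.03] 0.067 88 [ 617.1 -191.8   73.9]
17.77 [-0.2  0.  -1.4] [0.   0.03 0.  ] 0.073 88 [ 617.1 -191.8   76.9]
18.02 [ 0.7  0.4 -1.7] [ 0.02  0.01 -0.02] 0.066 88 [ 617.  -191.8   79.9]
18.27 [-0.2  0.  -1.9] [ 0.04  0.05 -0.01] 0.075 88 [ 617.  -191.8   82.8]
18.52 [-0.3  0.1 -0.9] [-0.09  0.02  0.03] 0.072 88 [ 617.  -191.8   85.9]
18.77 [ 0.   0.5 -2.2] [ 0.02 -0.03 -0.01] 0.071 88 [ 617.1 -191.8   88.9]
19.02 [-0.3  0.4 -1.3] [-0.08 -0.01  0.07] 0.07 88 [ 617.1 -191.8   91.9]
19.27 [-0.  -0.6 -1.6] [-0.02 -0.08 -0.02] 0.07 88 [ 617.  -191.8   94.9]
```

Run:
```python
from h import *
manip.move_linear([617,-191.8,200],v=100)
A=[180,0,60];W=[434.2,178.5]
manip.goto(W+[200],A);manip.hold(.2);manip.move_linear(W+[124],v=60);manip.hold(.5)
o=manip.get_obs();print(o["clock"],np.round(o["q"],1),np.round(o["tool_pos"],1),np.round(o["tool_rot"],1),o["opening"],o["grip_force"],np.round(o["wrist_force"],1))
for n in("top","side"):cv2.imwrite(f"pics/{n}3.png",manip.get_image(n)[:,:,::-1])
b=cv2.imread("pics/side3.png")[120:240,180:340]
cv2.imwrite("pics/crop3.png",cv2.resize(b,None,fx=5,fy=5,interpolation=2))
c=manip.camera_info("side");V=c["view"]
for p in([*W,29],[*W,79],[*W,142],):
    q=c["intrinsics"]@(V[:3,:3]@p+V[:3,3]);print(p,(q[:2]/q[2]-[180,120])*5)
```

```text
24.125 [ 13.3 -13.8 118.6   0.   75.2  43.3] [434.2 178.5 124. ] [180.  -0.  60.] 0.07145219804326043 87.82253623008728 [ 0.2  0.4 -0.6]
[434.2, 178.5, 29] [247.69621524 431.25242782]
[434.2, 178.5, 79] [242.96692874 373.09303243]
[434.2, 178.5, 142] [236.68631519 295.85586621]
```

View pics/crop3.png

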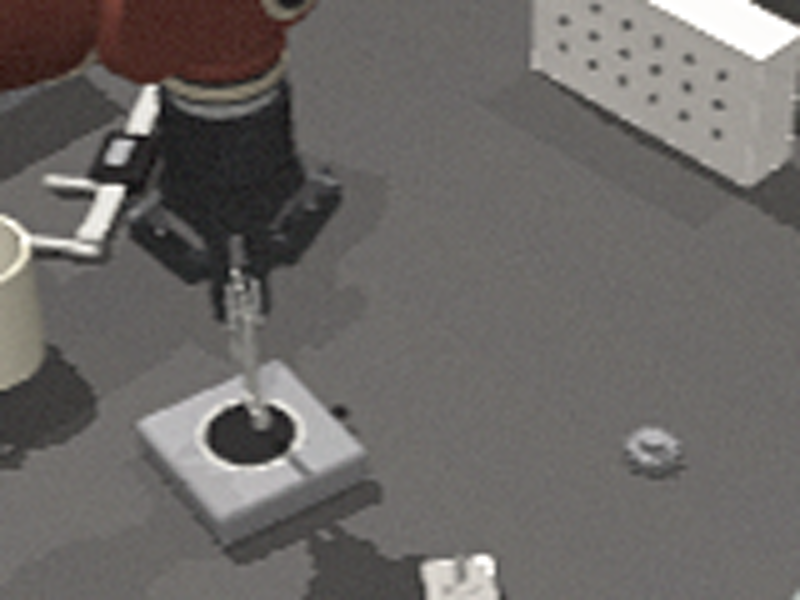

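View pics/side3.png

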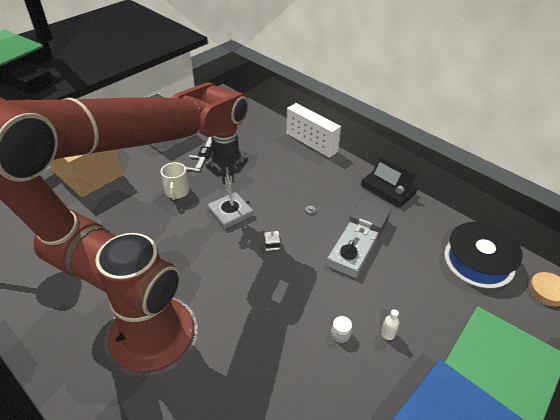

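The shackle is edge-on to the side camera: its near leg ends at crop (260,425). I'll turn it broadside to check for tilt about the grip axis.

Run:
```python
from h import *
W=[434.2,178.5]
manip.move_linear(W+[124],[180,0,133.5],v=60);manip.hold(.8)
b=manip.get_image("side")[:,:,::-1][130:230,190:270]
b=cv2.resize(b,None,fx=6,fy=6,interpolation=2).copy()
cv2.imwrite("pics/raw4.png",b)
c=manip.camera_info("side");V=c["view"]
u=np.array([np.cos(np.radians(133.5)),np.sin(np.radians(133.5)),0])
for x,z in((-50,83),(50,83),(-20,79),(20,79),(-20,142),(20,142)):
    p=np.array([*W,z])+x*u;q=c["intrinsics"]@(V[:3,:3]@p+V[:3,3]);e=(q[:2]/q[2]-[190,130])*6;print(x,z,e.round());cv2.circle(b,tuple(int(v) for v in e),3,(0,0,255),-1)
cv2.imwrite("pics/crop4.png",b);o=manip.get_obs();print(o["clock"],np.round(o["q"],1),np.round(o["tool_pos"],1))
```

```text
-50 83 [329. 383.]
50 83 [134. 381.]
-20 79 [270. 388.]
20 79 [193. 387.]
-20 142 [264. 295.]
20 142 [184. 295.]
26.5083 [ 13.3 -13.8 118.6   0.   75.2 -30.2] [434.2 178.5 124. ]
```

View pics/crop4.png

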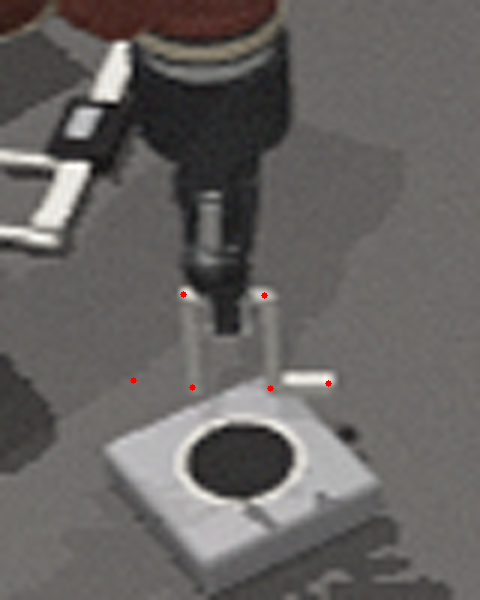

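The crossbar corners at (184,295) and (264,295), the leg ends at (193,387) and (270,388), and the tongue tip at (329,383) all match the upright prediction to within a few mm. I'm handing in.

```bash
python3 -c "
from workcell import manip
manip.hold(.3);print(manip.close_job())"
```

```text
the job is handed in; nothing more can be done
None
```

I turned the dial two clicks clockwise to the double mark and pulled the shackle straight up out of the lock without forcing it. I handed the job in at about 27 s, still holding the shackle upright and still, legs about 5 cm above the middle of the reader window; the verdict was not shown.

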